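# Open a push-and-turn tablet vial in a one-handed bottle clamp

## Robot

A 6-joint arm with a two-finger parallel gripper is mounted at the origin on the work surface; the furniture and walls round the work are solid. World frame = base frame: x ahead of the robot, y to its left, z up, the work surface at z = 0. Lengths are in m, angles in rad, forces in N, time in s.
With the tool pointing down it reaches from about 0.3 to 0.875 m from the base axis. Payload 6.4 kg.
Tool frame: the origin (TCP) lies midway between the tips of the shut fingers; the grasp point (between the pads) lies 19 mm behind it (env.grip_depth is the distance from the TCP to the grasp point, in m); z points along the fingers, y is the line along which they close (so a half turn about z gives the same grasp; the last joint's range is limited). The gripper opens to 85 mm and grips with 20 to 120 N. Pads are 22 mm wide; open, the fingers measure 114 mm over their backs; the gripper's body (76 mm by 85 mm) begins 54 mm behind the grasp point. The pads swing forward as they close: fully open they stand 13 mm farther back than shut.
Start: joints at [1.11, 0.181, 1.607, -0, 1.354, -0.206], TCP at [0.145, 0.556, 0.231] pointing down, gripper open.
Joint ranges: [-2.99, 2.99], [-0.89, 2.07], [0.3, 2.58], [-1.14, 4.28], [0, 2.63], [-3.12, 3.12]. Speed limits (rad/s): [2.57, 2.57, 3.01, 3.14, 3.14, 3.14].

## Interface

Orientations are given as [roll, pitch, yaw] about the fixed x, y, z axes, in that order (R = Rz(yaw) Ry(pitch) Rx(roll)).
In Python, from plant import readout, snapshot, job, env gives the robot as it stands.
- The arm moves only by the shell command python3 -m jog 'ROWS' [FORCE]. ROWS is JSON, a list that holds one entry, the list of rows, each a list of 7 numbers: the gripper command: -1 is shut, 1 is fully open, values between are in proportion, then the shift along the world's x, y, z in cm, then the turn, a rotation vector about the world's x, y, z in rad. A call has 1 to 10 rows; each row is the pose to reach, as a shift and turn from the pose commanded when the call began; what a row does not reach only later rows make up. A row lasts 1/10 s, in which the tool goes at most 50 mm and 8.59 degrees, less where a joint would pass 70% of its speed; a pose out of reach is approached as far as the arm can. A call with a gripper value outside its range is refused whole. The fingers move at their own pace and stop on an object; FORCE is the grip in N (left out, the last holds). Time passes only in rows, so rows that repeat a pose let the fingers close. It gives the time, the measured TCP pose, the force, the opening and the grip force at its end, in the units of the state.
- readout.get_obs(): the state, without advancing time (a new reading comes with each control period).
- snapshot(name): name is "side" or "top" or "wrist"; returns a dict with "color" (400x640x3 uint8, blue, green, red), "z_map" (400x640 float32, m along the optical axis (not along the pixel's ray), 0 where there is no reading), "fx", "fy", "cx", "cy" (pixels), "rvec" (rotation vector, rad) and "tvec" (3), from world to camera coordinates, as OpenCV has them. Camera axes: x right, y down, z forward; pixel columns grow to the right and rows downward; lengths in m; the calibration is good to about 2 mm. The wrist camera is an equidistant fisheye: a pixel r from the principal point sees the ray r / f radians off the axis. A picture is of the moment at which its call begins.
- job.sign_off(): hands the job in; it is judged then, once.
The state is a dict: "time": time; "joints": joint angles; "dq": joint speeds; "joint_efforts": joint torques, N m; "ee_pos": TCP position; "orientation": TCP orientation; "contact_force": force on the tool from outside, world axes, zero at the start; "ft_torque": the same for the moment, N m; "finger_gap": opening from 0.0 (shut) to 1.0 (fully open); "gripper_force": force on a finger pad.
Only numpy, scipy, OpenCV 4.12 (cv2) and the standard library are available. Lean on these libraries where they do the work, as an engineer would, in place of code of your own. Each camera call takes 0.05 s, during which the arm holds its last target. There are 200 camera calls.

## Task

I have one hand in a cast, so please open my tablets for me: turn the red knob of the bottle clamp clockwise until it clicks home and the clamp grips the amber vial, then press the white safety cap down, twist it counter-clockwise while pressed, and lift it off. Finish still holding the cap upright in the gripper, about 8 cm straight above the open vial, with the vial left standing locked in the clamp and the other desk things where they are.

Things in the scene. Friction and masses are not known exactly. Their poses are not given: they have to be found in the camera images.
- clamp: Grey one-handed bottle clamp, fast to the desk: base plate 84 x 196 mm, its top (where the vial stands) 10 mm above the desk. Origin on the desk under the middle; +y runs from the knob end to the vial end. The vial's axis is at y = 50 mm (up to 3 mm less before clamping), between a rubber V jaw and a sliding pad, both below 53 mm. The cam housing, 62 x 64 x 48 mm, is at y = -50 mm.
- clamp_knob (a joint): Turn of the red knob in rad: 0 = open, grows clockwise seen from above, stop at 1.4 = clamped. Starts at 0 to 0.25. It turns easily at first, stiffens from about 0.95 (up to 0.5 N m), passes its detent at about 1.2 and snaps on to the stop at 1.4, where it stays by itself.
- clamp_knob_grip (a point): Grip point of the red knob, on its vertical axis, 79 mm above the desk. The grip is an upright bar, 14 mm thick along this frame's x, 44 mm long along y, 59 to 84 mm above the desk, over a flat disc 45 mm wide; pinch it across x. The frame turns with the knob.
- vial: Amber see-through tablet vial, 41 mm wide, 92 mm tall, loose in the clamp; origin at the centre of its underside, z up. Its neck, 33 mm wide from 70 mm up, has three lugs that keep the cap locked unless it is pressed while turned. Unclamped, it spins along with the cap.
- cap: White ribbed safety cap, 47 mm wide, 25 mm tall, round outside; origin at the centre of its lower edge (locked: 77 mm above the vial's underside), z up. A spring resists pressing: 6 N, plus 2 N per mm, end stop at 5 mm. Held 3 to 4.5 mm down (12 to 15 N) it turns counter-clockwise seen from above, comes free at 36 to 88 degrees of turn (aim for 60) and lifts off.
- cap_top (a point): Centre of the cap's top face, 25 mm above the cap's origin, 112 mm above the desk when locked.
- phone: Black phone, 146 x 72 x 9 mm, lying behind the clamp at the back; leave alone.
- stapler: Teal stapler, 34 x 130 x 33 mm, at the back edge; leave alone.
- clip: Black binder clip, 32 x 24 x 36 mm, left of the clamp; leave alone.
- eraser: White eraser in a blue sleeve, 22 x 44 x 12 mm, to the right of the clamp; leave alone.
- usb_stick: Black memory stick, 17 x 51 x 8 mm, to the right of the clamp; leave alone.
Mind the look-alikes: they are no part of the job. Of the things shaped like the vial, the amber one is meant.

How it is judged:
On the way, in this order (a step that is already met when the one before it is completed fails the run):
1. The clamp knob is turned clockwise past its detent to its stop (over 1.3 rad) (value of joint clamp_knob above 1.3 rad), for 0.2 s.
2. With the clamp locked, the cap is pressed down on the vial by over 2.2 mm (value of joint clamp_knob above 1.3 rad and z of cap in the frame of vial below 0.0748 m and horizontal distance between cap and vial below 0.006 m), for 0.1 s.
At the end, for the whole second after the job is handed in: The gripper holds the cap still, within 20 degrees of upright, its edge 30 to 160 mm above the vial's rim, within 50 mm of its axis, touching only the fingers; the knob is locked (over 1.3 rad); the vial stands upright (0.1 rad) between the jaws on the clamp's base (6 mm) (z of cap in the frame of vial between 0.122 and 0.252 m and horizontal distance between cap and vial below 0.05 m and angle between cap's own z axis and vertical below 0.35 rad and linear speed of cap below 0.03 m/s and contact force between the fingers and cap above 1 N and contact force between cap and vial below 0.05 N and contact force between cap and clamp below 0.05 N and value of joint clamp_knob above 1.3 rad and z of vial in the frame of clamp below 0.016 m and angle between vial's own z axis and vertical below 0.1 rad and y of vial in the frame of clamp between 0.045 and 0.056 m); the arm keeps its last pose, push and grip.
It fails at once if The vial is pulled out of the clamp or tipped (z of vial in the frame of clamp above 0.03 m or angle between vial's own z axis and vertical above 0.3 rad).
It fails at once if Another thing on the desk is shifted by over 25 mm (distance of any of phone, stapler, clip, eraser, usb_stick from where it was at the start of the episode above 0.025 m).
It also fails if it takes over 48 s, if anything falls off the work surface, if the arm or the gripper's body presses on something with over 40 N, if the wrist force passes 120 N, or if a joint passes its speed limit or range.

## Working session

There is one attempt and no reset: what is moved stays moved. The work goes in short steps, Python scripts to look and compute and a shell command to move; the robot and the scene stay as the last step left them, time stands still between calls to the robot, and variables do not carry over. Pictures are saved under pics/ and viewed, at most 10 in all, crops included, and the job is handed in when it is done.

```bash
mkdir -p pics; ls
cat > h.py <<'E'
import numpy as np, cv2
from plant import readout, snapshot, job, env
def take(n, f):
    s=snapshot(n); cv2.imwrite(f,s["color"]); np.save(f[:-4]+'.npy',s,allow_pickle=True); return s
def load(f): return np.load(f,allow_pickle=True).item()
def ray(s,u,v,fish=False):
    R=cv2.Rodrigues(np.array(s["rvec"],float))[0]; t=np.array(s["tvec"],float).ravel()
    a=np.array([(u-s["cx"])/s["fx"],(v-s["cy"])/s["fy"]])
    if fish:
        r=np.hypot(*a); d=np.r_[a/r*np.sin(r) if r>1e-9 else a,np.cos(r)]
    else: d=np.r_[a,1]
    return -R.T@t, R.T@d
def onplane(s,u,v,z,fish=False):
    o,d=ray(s,u,v,fish); return o+d*(z-o[2])/d[2]
def cross(r1,r2):
    A=[];b=[]
    for o,d in (r1,r2):
        d=d/np.linalg.norm(d);P=np.eye(3)-np.outer(d,d);A.append(P);b.append(P@o)
    x=np.linalg.lstsq(np.vstack(A),np.hstack(b),rcond=None)[0]
    return x,[np.linalg.norm(A[i]@x-b[i]) for i in (0,1)]
def depthpt(s,u,v):
    z=s["z_map"][int(v),int(u)];o,d=ray(s,u,v);return o+d*z
E
python3 - <<'E'
from h import *
for n in ("top","side","wrist"): take(n,f"pics/{n}0.png")
print({k:v for k,v in readout.get_obs().items()}); print(env.grip_depth)
E
```

```text
pics
{'time': 0.15, 'joints': array([ 1.10967109e+00,  1.81397159e-01,  1.60776935e+00,  2.56215378e-05,
        1.35382037e+00, -2.06296904e-01]), 'dq': array([-0.00032434, -0.00251591, -0.00362855, -0.00031883,  0.00163583,
        0.00109395]), 'joint_efforts': array([ 1.14878250e-03, -4.45262611e+01, -3.51693249e+01, -2.56209896e-04,
        5.77712024e-03, -6.11067071e-05]), 'ee_pos': array([0.14472557, 0.5560488 , 0.23058039]), 'orientation': array([-3.14023311e+00, -3.10071657e-04,  2.88675858e+00]), 'contact_force': array([-0.20900924, -0.35960148,  0.52313027]), 'ft_torque': array([-0.02606514, -0.00854202, -0.00870297]), 'gripper_force': 0.0, 'finger_gap': 1.0032629180822836}
0.0187
```

View pics/top0.png

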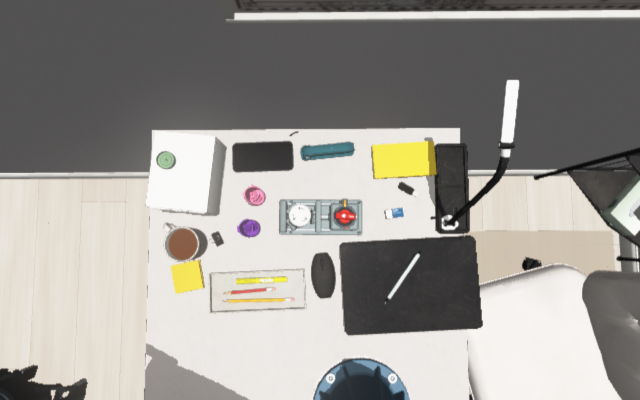

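View pics/side0.png

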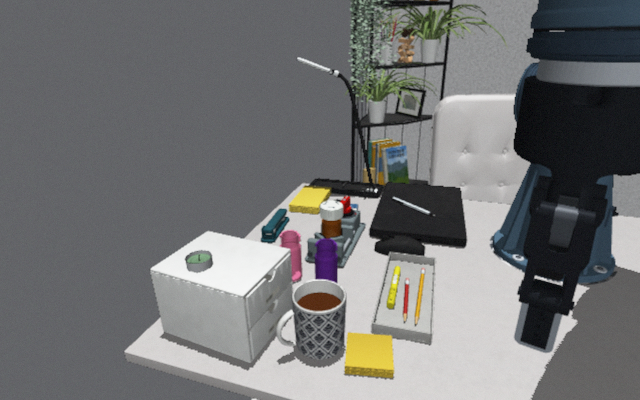

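The top view shows the clamp at (320,217). Its white cap is at (300,215) and the red knob at (345,216). In the side view the amber vial is at (331,222) with its white cap at (332,208).

Things that could be mistaken for the vial, by top-view pixel:
- pink bottle (256,197)
- purple bottle (249,228)
- green jar (166,160)
- mug (182,243)

I choose the amber vial with the white cap standing in the clamp, and the red bar knob beside it.

Run:
```python
from h import *
t=load("pics/top0.npy"); s=load("pics/side0.npy")
a=cv2.resize(t["color"][185:250,265:385],None,fx=6,fy=6,interpolation=cv2.INTER_CUBIC)[:390,:720]
cv2.imwrite("pics/crop.png",a)
b=cv2.resize(s["color"][185:275,285:385],None,fx=6,fy=6,interpolation=cv2.INTER_CUBIC);cv2.imwrite("pics/crops.png",b)
print(t["fx"],t["tvec"],ray(t,320,200)[0],ray(s,320,200)[0])
for n,im,(x0,x1,y0,y1) in (("top",t,(265,385,185,250)),("side",s,(300,385,185,275))):
    c=im["color"].astype(int);B,G,R=c[...,0],c[...,1],c[...,2]
    m=(R>120)&(G<70)&(B<70); w=(B>190)&(G>190)&(R>190)
    for nm,k in (("red",m),("white",w)):
        q=np.zeros_like(k);q[y0:y1,x0:x1]=k[y0:y1,x0:x1]
        N,l,st,ce=cv2.connectedComponentsWithStats(q.astype(np.uint8))
        for i in range(1,N):
            if st[i,4]>12:
                zz=im["z_map"][l==i]; z=np.median(zz[zz>0]); o,d=ray(im,*ce[i]); print(n,nm,st[i],ce[i].round(1),(o+d*z).round(3))
```

```text
433.81333693459766 [0.11172385 0.48279642 0.9913926 ] [0.39376848 0.0964821  1.03153841] [0.21963219 0.8301439  0.43118143]
top red [336 210  19  14 111] [343.9 216. ] [0.433 0.04  0.08 ]
top white [ 265  185  120   65 4410] [324.  214.7] [ 0.44   0.082 -0.001]
top white [289 203  26  23 415] [300.1 213.8] [0.437 0.135 0.111]
top white [322 203   9   2  17] [325.8 203.5] [0.465 0.078 0.021]
top white [321 215   7   3  19] [324.3 216. ] [0.435 0.082 0.035]
top white [295 228  20   4  65] [304.3 229.5] [0.405 0.129 0.021]
top white [321 228   9   3  18] [325.1 229.4] [0.405 0.08  0.022]
side red [340 196  10   9  29] [345.  200.2] [0.431 0.043 0.083]
side red [345 206   6   6  20] [347.6 208.6] [0.425 0.042 0.063]
side white [321 197  22  14 196] [331.5 204.2] [0.434 0.136 0.112]
side white [ 338  197   47   78 1595] [364.8 245.5] [0.367 0.116 0.017]
side white [300 213  21  62 674] [307.9 236.9] [ 0.517  0.06  -0.015]
```

View pics/crop.png

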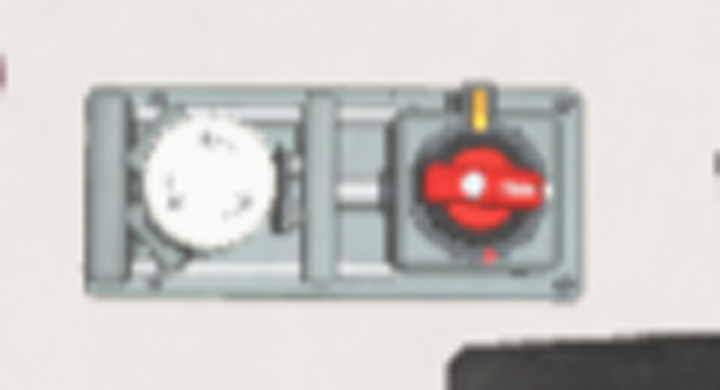

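View pics/wrist0.png

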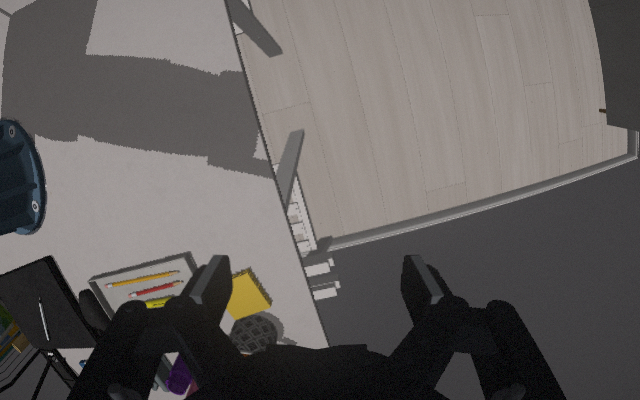

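The crop confirms the choice: a white ribbed cap on the vial between the jaws at crop (210,180), and the red bar knob at crop (486,186), nearly parallel to the clamp. The wrist view shows only the left of the desk, so I'm moving above the knob.

```bash
python3 -m jog '[[[1,28.7,-51.9,-2,0,0,-1.38],[1,28.7,-51.9,-2,0,0,-1.38],[1,28.7,-51.9,-2,0,0,-1.38],[1,28.7,-51.9,-2,0,0,-1.38],[1,28.7,-51.9,-2,0,0,-1.38],[1,28.7,-51.9,-2,0,0,-1.38],[1,28.7,-51.9,-2,0,0,-1.38],[1,28.7,-51.9,-2,0,0,-1.38],[1,28.7,-51.9,-2,0,0,-1.38],[1,28.7,-51.9,-2,0,0,-1.38]]]' 60
python3 -c "
from h import *
print(readout.get_obs()['orientation'])"
```

```text
time: 1.15
ee_pos: [0.3872, 0.1172, 0.2145]
orientation: [3.141, -0.0, 1.502]
contact_force: [0.6, 0.6, 1.0]
finger_gap: 0.996
gripper_force: 0.0
[ 3.14078266e+00 -2.15549966e-04  1.50205338e+00]
```

```bash
python3 -m jog '[[[1,4.5,-8,-1,0,0,0],[1,4.5,-8,-1,0,0,0],[1,4.5,-8,-1,0,0,0],[1,4.5,-8,-1,0,0,0],[1,4.5,-8,-1,0,0,0]]]'
python3 - <<'E'
from h import *
s=take("wrist","pics/w1.png"); print(s["fx"],s["cx"],s["cy"],ray(s,s["cx"],s["cy"],True), readout.get_obs()["ee_pos"])
E
```

```text
time: 1.65
ee_pos: [0.4312, 0.0398, 0.2042]
orientation: [-3.141, -0.0, 1.507]
contact_force: [0.2, 0.6, 0.4]
finger_gap: 1.003
gripper_force: 0.0
309.70691628693146 316.04129301616115 199.02328022925792 (array([0.43500207, 0.12074692, 0.34778274]), array([-0.02181629, -0.31049349, -0.95032513])) [0.43119542 0.04010088 0.20433888]
```

View pics/w1.png

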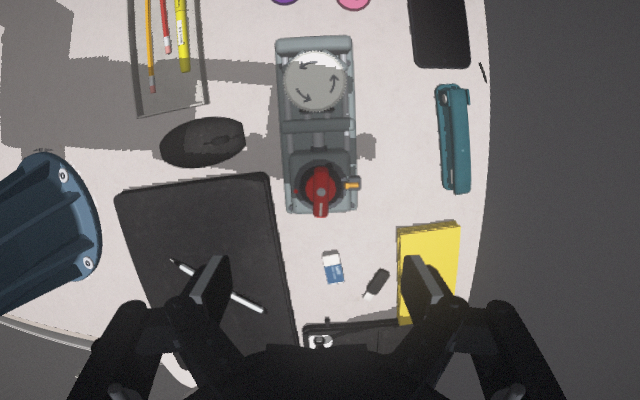

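The wrist view shows the red bar at (320,192) and the cap at (316,81). The fingers on either side of the view are clear.

Run:
```python
from h import *
s=load("pics/w1.npy"); t=load("pics/top0.npy"); d=load("pics/side0.npy")
c=s["color"].astype(int);B,G,R=c[...,0],c[...,1],c[...,2]
z=s["z_map"]
def pts(s,m,fish):
    v,u=np.nonzero(m); P=[]
    for a,b in zip(u,v):
        o,dd=ray(s,a,b,fish); P.append(o+dd/ (np.dot(dd,cv2.Rodrigues(s["rvec"])[0][2]))*s["z_map"][b,a])
    return np.array(P)
m=np.zeros(z.shape,bool); m[150:230,285:360]=True
for nm,S,mm,f in (("w",s,m&(z>0),True),):
    P=pts(S,mm,f); h=P[(P[:,2]>0.075)&(P[:,2]<.1)]; print(nm,len(h),np.median(h[:,2]))
    r=cv2.minAreaRect((h[:,:2]*1000).astype(np.float32));print(r)
# red mask to plane
r=m&(R>90)&(G<60)&(B<60)
q=np.array([onplane(s,a,b,.084,True)[:2] for b,a in zip(*np.nonzero(r))]);print(r.sum(),q.mean(0),cv2.minAreaRect((q*1000).astype(np.float32)))
# top
T=np.zeros(z.shape,bool);T[195:235,330:360]=True
P=pts(t,T,False);h=P[(P[:,2]>0.075)&(P[:,2]<.1)];print("top",len(h),np.median(h[:,2]),cv2.minAreaRect((h[:,:2]*1000).astype(np.float32)))
# cap in wrist
m=np.zeros(z.shape,bool); m[40:125,275:360]=True
P=pts(s,m&(z>0),True);h=P[P[:,2]>.1];print("cap",len(h),np.median(h[:,2]),cv2.minEnclosingCircle((h[:,:2]*1000).astype(np.float32)))
print("cap 2-view",cross(ray(t,300.1,213.8),ray(d,331.5,204.2)))
print("cap wrist/top",cross(ray(t,300.1,213.8),ray(s,316,81,True)))
T[:]=0;T[195:235,285:318]=True
P=pts(t,T,False);h=P[(P[:,2]>.1)];print("captop",len(h),np.median(h[:,2]),cv2.minEnclosingCircle((h[:,:2]*1000).astype(np.float32)))
print("knob wrist/top",cross(ray(t,346,216),ray(s,320,194,True)))
```

```text
w 734 0.08427031668101082
((433.3149719238281, 37.96223449707031), (43.59605026245117, 13.806827545166016), 86.17103576660156)
818 [0.43285914 0.04377787] ((433.0219421386719, 40.64604187011719), (34.59474182128906, 38.8921012878418), 35.544254302978516)
top 128 0.08296527803511028 ((434.92633056640625, 37.255226135253906), (43.85380935668945, 13.918022155761719), 85.05522918701172)
cap 3013 0.11292779147186649 ((434.368408203125, 136.39425659179688), 24.258468627929688)
cap 2-view (array([0.43593423, 0.13424202, 0.1112005 ]), [np.float64(0.0013265541866650684), np.float64(0.0013265541866654045)])
cap wrist/top (array([0.43534357, 0.1330887 , 0.15331018]), [np.float64(0.0002572134711828589), np.float64(0.00025721347118231306)])
captop 395 0.11140152009806048 ((423.99908447265625, 123.42760467529297), 40.49638366699219)
knob wrist/top (array([0.43320338, 0.03481334, 0.07074439]), [np.float64(0.0005528477243740424), np.float64(0.0005528477243744813)])
```

```bash
python3 -m jog '[[[-0.2,0.2,-0.2,-4,0,0,0],[-0.2,0.2,-0.2,-8,0,0,0],[-0.2,0.2,-0.2,-11,0,0,0],[-0.2,0.2,-0.2,-13,0,0,0],[-0.2,0.2,-0.2,-14,0,0,0],[-0.2,0.2,-0.2,-14,0,0,0],[-0.2,0.2,-0.2,-14,0,0,0]]]' 60
python3 -m jog '[[[-1,0,0,0,0,0,0],[-1,0,0,0,0,0,0],[-1,0,0,0,0,0,0],[-1,0,0,0,0,0,0],[-1,0,0,0,0,0,0],[-1,0,0,0,0,0,0]]]' 60
```

```text
time: 2.4
ee_pos: [0.4344, 0.0376, 0.0654]
orientation: [3.14, 0.0, 1.508]
contact_force: [0.9, -0.1, -0.1]
finger_gap: 0.398
gripper_force: 0.0
time: 3.0
ee_pos: [0.435, 0.0371, 0.0658]
orientation: [3.139, -0.0, 1.507]
contact_force: [-0.7, 1.8, 6.5]
finger_gap: 0.149
gripper_force: 60.1
```

```bash
python3 -m jog '[[[-1,0,0,0,0,0,-0.1],[-1,0,0,0,0,0,-0.2],[-1,0,0,0,0,0,-0.3],[-1,0,0,0,0,0,-0.4],[-1,0,0,0,0,0,-0.5],[-1,0,0,0,0,0,-0.6],[-1,0,0,0,0,0,-0.7],[-1,0,0,0,0,0,-0.8],[-1,0,0,0,0,0,-0.8]]]'
python3 -c "
from h import *
print(readout.get_obs()['ft_torque'])"
```

```text
time: 3.9
ee_pos: [0.4355, 0.0368, 0.0658]
orientation: [3.139, -0.003, 0.706]
contact_force: [2.3, 0.5, 6.0]
finger_gap: 0.148
gripper_force: 60.0
[ 0.13535792 -0.20817628 -0.00119105]
```

```bash
python3 -m jog '[[[-1,0,0,0,0,0,-0.08],[-1,0,0,0,0,0,-0.16],[-1,0,0,0,0,0,-0.24],[-1,0,0,0,0,0,-0.32],[-1,0,0,0,0,0,-0.4],[-1,0,0,0,0,0,-0.48],[-1,0,0,0,0,0,-0.54],[-1,0,0,0,0,0,-0.58],[-1,0,0,0,0,0,-0.58],[-1,0,0,0,0,0,-0.58]]]'
python3 -c "
from h import *
print(readout.get_obs()['ft_torque'])"
```

```text
time: 4.9
ee_pos: [0.4357, 0.0364, 0.0658]
orientation: [3.139, -0.004, 0.132]
contact_force: [1.8, -2.1, 6.3]
finger_gap: 0.147
gripper_force: 61.9
[-0.14862571 -0.35580746  1.20461973]
```

```bash
python3 -m jog '[[[-0.2,0,0,0,0,0,0],[-0.2,0,0,0,0,0,0],[-0.2,0,0,0,0,0,0],[-0.2,0,0,4,0,0,0],[-0.2,0,0,8,0,0,0],[0.4,0,0,13,0,0,0],[0.4,0,4,14,0,0,0],[0.4,0,6,14,0,0,0],[0.4,0,6,14,0,0,0],[0.4,0,6,14,0,0,0]]]'
python3 - <<'E'
from h import *
s=take("wrist","pics/w2.png")
z=s["z_map"];R3=cv2.Rodrigues(s["rvec"])[0][2]
v,u=np.nonzero(z>0);P=[]
for a,b in zip(u,v):
    o,d=ray(s,a,b,True);P.append(o+d/(d@R3)*z[b,a])
P=np.array(P)
def box(c,r,lo,hi):
    return P[(abs(P[:,0]-c[0])<r)&(abs(P[:,1]-c[1])<r)&(P[:,2]>lo)&(P[:,2]<hi)]
h=box((.435,.137),.035,.1,.125);print("cap",len(h),np.median(h[:,2]),cv2.minEnclosingCircle((h[:,:2]*1000).astype(np.float32)))
h=box((.435,.037),.035,.075,.1);print("bar",len(h),np.median(h[:,2]),cv2.minAreaRect((h[:,:2]*1000).astype(np.float32)))
E
```

```text
time: 5.9
ee_pos: [0.4332, 0.0971, 0.2039]
orientation: [3.141, 0.001, 0.128]
contact_force: [-0.2, -1.5, -0.3]
finger_gap: 0.705
gripper_force: 0.0
cap 2673 0.11298022379491196 ((434.2852783203125, 137.41758728027344), 24.641796112060547)
bar 710 0.0843710859566717 ((434.0902404785156, 37.87975311279297), (43.10053253173828, 14.005134582519531), 9.077417373657227)
```

View pics/w2.png

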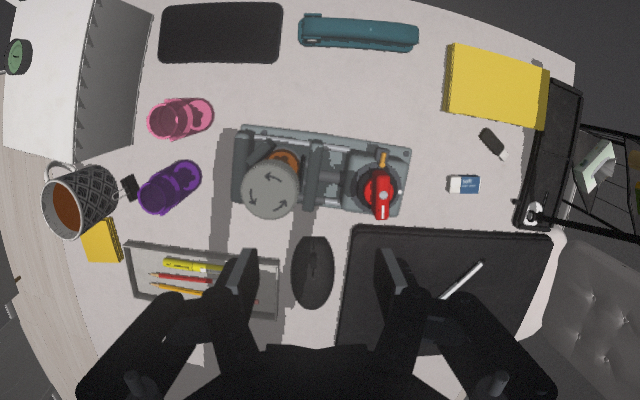

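The cap at (270,190) is still upright on the vial. The knob bar at (381,193) has turned 77° and now lies across the clamp, so it is at its stop; the torque there was 1.2 N m. Next is the cap.

```bash
python3 -m jog '[[[1,0.1,4,0,0,0,0],[1,0.1,4,0,0,0,0],[1,0.1,4,-4,0,0,0],[1,0.1,4,-8,0,0,0],[1,0.1,4,-11,0,0,0],[1,0.1,4,-12.7,0,0,0],[1,0.1,4,-12.7,0,0,0],[1,0.1,4,-12.7,0,0,0]]]' 60
python3 -m jog '[[[-1,0,0,0,0,0,0],[-1,0,0,0,0,0,0],[-1,0,0,0,0,0,0],[-1,0,0,0,0,0,0],[-1,0,0,0,0,0,0],[-1,0,0,0,0,0,0]]]' 60
```

```text
time: 6.75
ee_pos: [0.4347, 0.1363, 0.0774]
orientation: [3.141, 0.001, 0.126]
contact_force: [-0.1, 0.1, -1.2]
finger_gap: 0.998
gripper_force: 0.0
time: 7.35
ee_pos: [0.4357, 0.1369, 0.0787]
orientation: [3.141, -0.002, 0.127]
contact_force: [-1.3, -2.8, 6.3]
finger_gap: 0.533
gripper_force: 60.2
```

```bash
python3 -m jog '[[[-1,0,0,-0.1,0,0,0],[-1,0,0,-0.2,0,0,0],[-1,0,0,-0.3,0,0,0],[-1,0,0,-0.4,0,0,0],[-1,0,0,-0.4,0,0,0],[-1,0,0,-0.4,0,0,0]]]'
```

```text
time: 7.95
ee_pos: [0.436, 0.1371, 0.0753]
orientation: [3.141, -0.003, 0.127]
contact_force: [-3.5, -1.4, 12.6]
finger_gap: 0.538
gripper_force: 60.9
```

```bash
python3 -m jog '[[[-1,0,0,-0.05,0,0,0],[-1,0,0,-0.05,0,0,0.1],[-1,0,0,-0.05,0,0,0.2],[-1,0,0,-0.05,0,0,0.3],[-1,0,0,-0.05,0,0,0.4],[-1,0,0,-0.05,0,0,0.5],[-1,0,0,-0.05,0,0,0.5]]]'
python3 -c "
from h import *
print(readout.get_obs()['ft_torque'])"
```

```text
time: 8.65
ee_pos: [0.4369, 0.1373, 0.0753]
orientation: [3.139, -0.004, 0.63]
contact_force: [-1.9, -0.4, 12.8]
finger_gap: 0.537
gripper_force: 60.9
[-0.20650126  0.25957914  0.08908442]
```

```bash
python3 -m jog '[[[-1,0,0,0,0,0,0.1],[-1,0,0,0,0,0,0.2],[-1,0,0,0,0,0,0.3],[-1,0,0,0,0,0,0.4],[-1,0,0,0,0,0,0.5],[-1,0,0,0,0,0,0.58],[-1,0,0,0,0,0,0.58],[-1,0,0,0,0,0,0.58]]]'
python3 -c "
from h import *
print(readout.get_obs()['ft_torque'])"
```

```text
time: 9.45
ee_pos: [0.4367, 0.1372, 0.0752]
orientation: [3.138, -0.001, 1.208]
contact_force: [-2.4, -0.9, 13.3]
finger_gap: 0.538
gripper_force: 60.9
[-0.23236045  0.27730102  0.12039132]
```

```bash
python3 -m jog '[[[-1,0,0,0.2,0,0,0],[-1,0,0,0.4,0,0,0],[-1,0,0,0.6,0,0,0],[-1,0,0,0.8,0,0,0],[-1,0,0,0.8,0,0,0]]]'
```

```text
time: 9.95
ee_pos: [0.4352, 0.137, 0.0813]
orientation: [3.14, -0.0, 1.207]
contact_force: [2.2, -2.1, 1.4]
finger_gap: 0.537
gripper_force: 61.9
```

```bash
python3 -m jog '[[[-1,0,0,0.5,0,0,0],[-1,0,0,1,0,0,0],[-1,0,0,1.5,0,0,0],[-1,0,0,2,0,0,0],[-1,0,0,2,0,0,0]]]'
```

```text
time: 10.45
ee_pos: [0.4349, 0.1374, 0.1017]
orientation: [3.141, -0.001, 1.207]
contact_force: [0.8, 0.4, -0.5]
finger_gap: 0.535
gripper_force: 62.3
```

```bash
python3 -m jog '[[[-1,0,0,1,0,0,0],[-1,0,0,2.5,0,0,0],[-1,0,0,4,0,0,0],[-1,0,0,5.5,0,0,0],[-1,0,0,6.5,0,0,0],[-1,0,0,7.2,0,0,0],[-1,0,0,7.2,0,0,0],[-1,0,0,7.2,0,0,0],[-1,0,0,7.2,0,0,0],[-1,0,0,7.2,0,0,0]]]'
python3 - <<'E'
from h import *
s=take("side","pics/s3.png");w=take("wrist","pics/w3.png")
a=cv2.resize(s["color"][120:270,270:400],None,fx=4,fy=4,interpolation=cv2.INTER_CUBIC)[:600]
cv2.imwrite("pics/s3c.png",a)
E
```

```text
time: 11.45
ee_pos: [0.4343, 0.1371, 0.1723]
orientation: [-3.14, 0.001, 1.207]
contact_force: [1.0, -0.3, -1.6]
finger_gap: 0.538
gripper_force: 62.3
```

View pics/s3c.png

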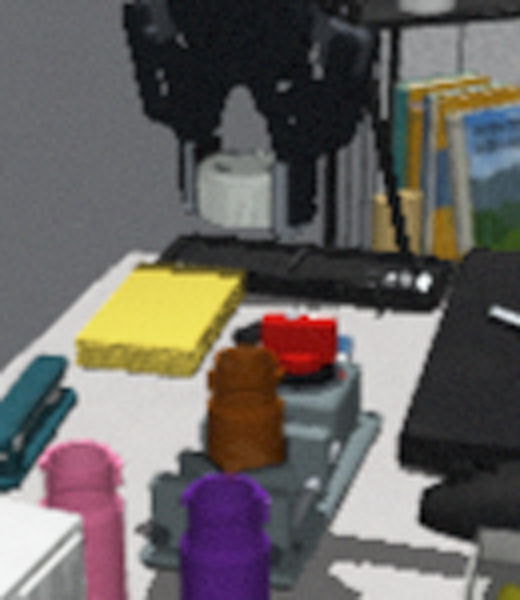

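View pics/w3.png

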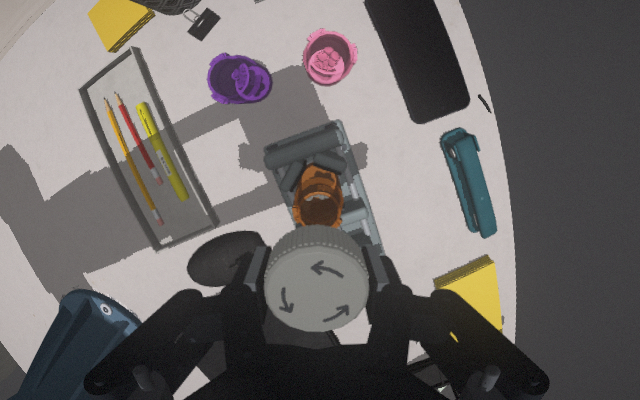

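The side crop shows the cap held upright at crop (240,190), above the open amber vial standing in the clamp at crop (245,410). The wrist view agrees, with the cap at (318,278) and the open vial at (320,195). I'm handing in the job.

```bash
python3 -c "
from h import *
print(job.sign_off())"
```

```text
the job is handed in; nothing more can be done
None
```

The clamp knob is turned to its stop, and the cap is off and held upright about 8 cm above the open vial, which is still standing in the clamp. The job is handed in (no verdict was returned).

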